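# Tare the counter scale for a cup

### The arm

A 6-joint arm with a two-finger parallel gripper is mounted at the origin on a cart in front of the work surface, level with it; the furniture and walls round the work are solid. World frame = base frame: x ahead of the robot, y to its left, z up, the work surface at z = 0. Lengths are in m, angles in rad, forces in N, time in s.
With the tool pointing down it reaches from about 0.425 to 1.125 m from the base axis. Payload 14.9 kg.
Tool frame: the origin (TCP) lies midway between the tips of the shut fingers; the grasp point (between the pads) lies robot.grip_depth behind it (robot.grip_depth is the distance from the TCP to the grasp point, in m); z points along the fingers, y is the line along which they close (so a half turn about z gives the same grasp; the last joint's range is limited). The gripper opens to 91 mm and grips with 3 to 60 N. Pads are 32 mm wide; open, the fingers measure 118 mm over their backs; the gripper's body (76 mm by 178 mm) begins 60 mm behind the grasp point.
Start: joints at [1.153, 0.379, 1.734, -0, 1.028, -0.033], TCP at [0.263, 0.649, 0.214] pointing down, gripper open.
Joint ranges: [-2.77, 2.77], [-0.74, 2.19], [0, 2.66], [-1.06, 4.2], [0.31, 2.87], [-3.08, 3.08]. Speed limits (rad/s): [1.89, 1.89, 2.39, 3.14, 3.14, 3.14].

### API

Orientations are given as a rotation vector (axis times angle).
In Python, from station import robot, optics, workorder gives the robot as it stands.
- The arm moves only by the tool jog_arm, never from a script. Its argument "deltas" is a list of rows, each an object of numbers: "x", "y", "z": the shift along the tool's x, y, z as a fraction of full scale; "turn": the turn about the tool's z as a fraction of full scale; "grip": the opening, from -1 (shut) to 1 (fully open). In form: [{"x": .., "y": .., "z": .., "turn": .., "grip": ..}, ...]. A call has 1 to 12 rows; each row shifts and turns the commanded pose from where the row before left it, along the tool's axes as they then stand; what a row does not reach is not made up. Full scale, the value 1, is 20 mm for a shift and 5 degrees for a turn. A row lasts 1/8 s, in which the tool goes at most 62.5 mm and 10.7 degrees, less where a joint would pass 70% of its speed; a pose out of reach is approached as far as the arm can. A call with a number of a shift or a turn outside -1 to 1 is refused whole. A call with a gripper value outside its range is refused whole. The fingers move at their own pace and stop on an object; the grip force is fixed at half the most. Time passes only in rows, so rows that do not move let the fingers close. It gives the time, the measured TCP pose, the force, the opening and the grip force at its end, in the units of the state.
- robot.read_state(): the state, without advancing time (a new reading comes with each control period).
- optics.camera(name): name is "scene" or "side" or "wrist"; returns (picture, depth): 480x640x3 uint8, red, green, blue; 480x640 float32, m along the optical axis (not along the pixel's ray), 0 where there is no reading.
- optics.camera_info(name): a dict with "K" (3x3 intrinsics, pixels), "camera_from_world" (4x4, takes a point from world to camera coordinates); the wrist camera has in their place "mount" (4x4, takes a point from camera to tool coordinates, whose origin is the TCP and whose axes are the flange's). Camera axes: x right, y down, z forward; pixel columns grow to the right and rows downward; lengths in m; the calibration is good to about 2 mm. The wrist camera is an equidistant fisheye: a pixel r from the principal point sees the ray r / f radians off the axis. A picture is of the moment at which its call begins: read the wrist's pose just before it. camera_info takes no time and is no camera call.
- workorder.hand_in(): hands the job in; it is judged then, once.
The state is a dict: "clock": time; "qpos": joint angles; "dq": joint speeds; "joint_torque": joint torques, N m; "ee_pos": TCP position; "eef_rot": TCP orientation; "ft_force": force on the tool from outside, world axes, zero at the start; "wrist_torque": the same for the moment, N m; "opening": finger opening in m; "grasp_force": force on a finger pad.
Only numpy, scipy, OpenCV 4.12 (cv2) and the standard library are available. Lean on these libraries where they do the work, as an engineer would, in place of code of your own. Each camera call takes 0.05 s, during which the arm holds its last target. There are 200 camera calls.

### The job

Tare the small white counter scale for the empty steel cup: stand the cup in the middle of the scale's round plate and let go of it, then roll the ribbed thumbwheel that shows through the slot in the scale's ledge with a fingertip until the long zero line on the dial card stands right at the pointer, to well within one division. The scale is delicate, so work gently: never push on it with more than 12 N, neither with the cup nor with the finger on the wheel. Leave the cup on the plate and the other goods where they are.

Things in the scene. Friction and masses are not known exactly. Their poses are not given: they have to be found in the camera images.
- scale: Small white counter scale, 238 (x) by 200 (y) mm, fixed where it stands. Origin: centre of its underside. Its x points from its dial front to the plate at the back, y left, z up. Front, x -120 to -86: 45-degree sloped dial face. Middle, to x -26: flat ledge, top 50 mm high, with the wheel slot. Back, to x 120: body 60 mm high under the round plate. Force on it counts wheel and plate too.
- wheel_slot (a point): Centre of the slot in the ledge (13 mm in x, 52 mm in y), level with the ledge's top, at x -60, y 0, z 50 mm of the scale; axes as the scale's. The tare wheel's highest point lies straight above it, 5 to 9 mm up: this differs from scale to scale and is not measured, so find it by touch. The wheel sits in a sprung yoke: it gives 8 N per mm, so 1.5 mm too deep is too much.
- tare_wheel (a joint): Dark ribbed wheel, radius 24 mm, 9 mm thick, axle level along the scale's x, only its top edge out of the slot. Rad, limits -0.1 and 3.47, starts at 0; grows as the top edge is rolled to the scale's -y (right, seen from the front); stays where left. Stiff: 0.045 N m, 1.9 N at the rim, so a finger pressing under 2 to 3 N slips, one with 5 to 7 N carries it along.
- zero_line (a point): Point on the long zero line of the white dial card in the window; the card's ticks, 5 mm apart, lie to the right (-y) of it. The card moves 14.4 mm towards the scale's -y for each rad of the tare wheel (0.6 of the rim's travel). The line's y in the scale's frame is +25 mm at wheel 0. Axes as the scale's.
- pointer_tip (a point): Tip of the small dark pointer that hangs from the window's upper edge. It moves only along the scale's y: at +25 mm with an empty plate, and 5 mm further towards -y for each mm that the plate sinks. The scale is tared when zero_line and pointer_tip have the same y in the scale's frame. Axes as the scale's.
- plate_centre (a point): Centre of the upper face of the round steel plate (radius 62 mm), at x +50, y 0 of the scale, 76 mm above the table when empty. The plate is sprung: it sinks 4 mm per N, at most 12 mm, with the cup 4 to 8.5 mm. Axes as the scale's.
- cup: Empty stainless steel cup, open at the top, standing upright on the table left or right of the scale. 55 mm high, widest at the rim (outer diameter 58 mm), narrower at the foot. Weight unknown, 100 to 210 g. Origin: centre of its underside, z up the cup's axis.
- jar: Bystander: closed glass jar of green relish, 64 mm across, 90 mm high, on the table beside the scale. Origin: centre of its underside. Leave it.
- tin: Bystander: round food tin, 76 mm across, 58 mm high. Origin: centre of its underside. Leave it.
- tape: Bystander: roll of tape lying flat, 98 mm across, 25 mm high. Origin: centre of its underside. Leave it.
Mind the look-alikes: they are no part of the job. Several things have the shape of the cup; the one meant has the colours described above.

How it is judged:
On the way, in this order (a step that is already met when the one before it is completed fails the run):
1. the cup stands in the middle of the plate, let go (horizontal distance between cup and plate_centre below 0.015 m and z of cup in the frame of plate_centre between -0.003 and 0.003 m and angle between cup's own z axis and vertical below 0.1 rad and contact force between the fingers and cup below 0.1 N and linear speed of cup below 0.01 m/s), for 0.3 s.
2. with the cup on the plate, the wheel is rolled until the zero line stands at the pointer (horizontal distance between cup and plate_centre below 0.015 m and z of cup in the frame of plate_centre between -0.003 and 0.003 m and angle between cup's own z axis and vertical below 0.1 rad and contact force between the fingers and cup below 0.1 N and y of zero_line in the frame of pointer_tip between -0.0025 and 0.0025 m), for 0.2 s.
At the end, for the whole second after the job is handed in: The cup stands upright (within 6 degrees) and at rest on the scale's plate, within 15 mm of its centre, let go; the zero line stands within 2.5 mm of the pointer (all of step 2 and linear speed of cup below 0.01 m/s); the robot touches nothing.
It fails at once if the robot pushes on the scale (wheel, ledge, plate) with more than 12 N (contact force between any of the fingers, the arm and scale above 12 N).
It fails at once if the cup is pushed on the scale with more than 12 N (contact force between cup and scale above 12 N).
It fails at once if the jar is shifted by more than 20 mm (distance of jar from where it was at the start of the episode above 0.02 m).
It fails at once if the tin is shifted by more than 20 mm (distance of tin from where it was at the start of the episode above 0.02 m).
It fails at once if the tape is shifted by more than 20 mm (distance of tape from where it was at the start of the episode above 0.02 m).
It also fails if it takes over 72 s, if anything falls off the work surface, if the arm or the gripper's body presses on something with over 40 N, if the wrist force passes 120 N, or if a joint passes its speed limit or range.

## Working session

There is one attempt and no reset: what is moved stays moved. The work goes in short steps, Python scripts to look and compute and a tool call to move; the robot and the scene stay as the last step left them, time stands still between calls to the robot, and variables do not carry over. Pictures are saved under pics/ and viewed, at most 10 in all, crops included, and the job is handed in when it is done.

Besides the shell and the picture viewer there is one more tool, called after "Emit:" by a JSON object that holds its "api" and its "payload". jog_arm: Moves the arm, as the interface text tells. Its arguments: {"type":"object","properties":{"deltas":{"type":"array","items":{"type":"object","properties":{"x":{"type":"number","minimum":-1,"maximum":1},"y":{"type":"number","minimum":-1,"maximum":1},"z":{"type":"number","minimum":-1,"maximum":1},"turn":{"type":"number","minimum":-1,"maximum":1},"grip":{"type":"number"}}}}},"required":["deltas"]}

```bash
ls; mkdir -p pics; cat > h.py <<'E'
import numpy as np, cv2
from station import robot, optics, workorder
def pts(name):
    im,d=optics.camera(name); i=optics.camera_info(name); K=np.array(i["K"]);T=np.linalg.inv(np.array(i["camera_from_world"]))
    v,u=np.mgrid[:480,:640]
    P=np.stack([(u-K[0,2])/K[0,0]*d,(v-K[1,2])/K[1,1]*d,d],-1)
    W=P@T[:3,:3].T+T[:3,3]; W[d==0]=np.nan
    return im,d,W
E
python3 - <<'E'
from h import *
print(robot.read_state(), robot.grip_depth)
for n in("scene","side"):
    im,d,W=pts(n); cv2.imwrite(f"pics/{n}0.png",im[...,::-1]); np.save(f"{n}0.npy",W)
    print(n, np.array(optics.camera_info(n)["K"]).tolist(), np.linalg.inv(np.array(optics.camera_info(n)["camera_from_world"])).round(3).tolist())
print(optics.camera_info("wrist"))
E
```

```text
pics
{'clock': 0.0, 'qpos': array([ 1.15268222e+00,  3.79401141e-01,  1.73474923e+00, -4.49248294e-06,
        1.02845462e+00, -3.33003350e-02]), 'dq': array([ 0.00059507, -0.00248201, -0.00056114, -0.00167082, -0.0015212 ,
       -0.00194076]), 'joint_torque': array([ 7.73547072e-04, -7.63729262e+01, -4.34355962e+01,  6.50305208e-02,
        4.23142430e-02, -1.02832685e-04]), 'ee_pos': array([0.26262849, 0.64847093, 0.21330906]), 'eef_rot': array([-6.00695111e-01, -3.08340194e+00,  1.55107783e-03]), 'ft_force': array([ 0.66661978, -0.92331251, -0.27514047]), 'wrist_torque': array([0.04752922, 0.02789074, 0.00263696]), 'grasp_force': 0.0, 'opening': 0.09123140775678198} 0.0188
scene [[609.8255278473424, 0.0, 311.56400460367854], [0.0, 609.8255278473424, 241.20540233478994], [0.0, 0.0, 1.0]] [[0.574, -0.542, 0.615, -0.354], [-0.819, -0.398, 0.413, -0.692], [0.021, -0.74, -0.672, 1.098], [0.0, 0.0, 0.0, 1.0]]
side [[463.0931729148292, 0.0, 324.6780886015413], [0.0, 463.0931729148292, 235.4052900385824], [0.0, 0.0, 1.0]] [[-0.984, -0.106, 0.142, 0.408], [-0.176, 0.463, -0.869, 0.88], [0.027, -0.88, -0.474, 0.609], [0.0, 0.0, 0.0, 1.0]]
{'K': array([[371.64829954,   0.        , 315.35298396],
       [  0.        , 371.64829954, 243.06604399],
       [  0.        ,   0.        ,   1.        ]]), 'mount': array([[-7.67142271e-04, -9.65599317e-01, -2.60033403e-01,
         7.23334093e-02],
       [ 9.99999702e-01, -7.62567180e-04, -1.18475913e-04,
        -1.29408393e-03],
       [-8.38926783e-05, -2.60033417e-01,  9.65599614e-01,
        -1.71186980e-01],
       [ 0.00000000e+00,  0.00000000e+00,  0.00000000e+00,
         1.00000000e+00]])}
```

View pics/scene0.png

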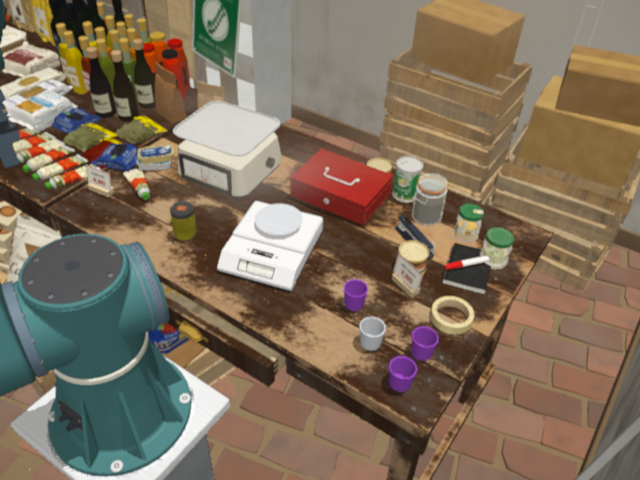

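View pics/side0.png

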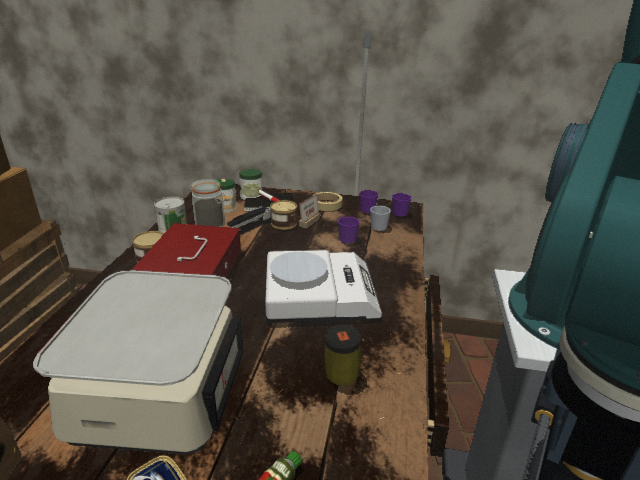

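The scene view shows the white scale around (270,245) with its dial towards the robot, the steel cup at (372,333) between three purple look-alikes, and the jar at (183,220). The side view has the cup at (379,218) and the scale at (320,285).

```bash
cat > m.py <<'E'
from h import *
for n,cu,cb,pl in (("scene",(372,333),16,(278,220)),("side",(379,218),12,(300,268))):
    W=np.load(n+"0.npy"); im=cv2.imread(f"pics/{n}0.png"); hsv=cv2.cvtColor(im,cv2.COLOR_BGR2HSV)
    v,u=np.mgrid[:480,:640]
    # cup rim
    m=(abs(u-cu[0])<cb)&(abs(v-cu[1])<cb+2)&(hsv[...,1]<70)
    P=W[m]; P=P[np.isfinite(P[:,0])]; 
    R=P[(P[:,2]>0.048)&(P[:,2]<.065)]
    c,r=cv2.minEnclosingCircle(R[:,:2].astype(np.float32)); print(n,"rim",np.round(c,4),round(r,4),len(R),"z",R[:,2].max())
    for lo,hi in((.015,.03),(.03,.045)):
        Q=P[(P[:,2]>lo)&(P[:,2]<hi)]; print(" ",lo,Q.mean(0).round(4),len(Q))
    m=(abs(u-pl[0])<90)&(abs(v-pl[1])<90)
    P=W[m&(hsv[...,1]<50)]; 
    h,e=np.histogram(P[:,2],bins=np.arange(.03,.09,.002)); print(dict(zip(e.round(3),h)))
    R=P[(P[:,2]>.069)&(P[:,2]<.085)]
    c,r=cv2.minEnclosingCircle(R[:,:2].astype(np.float32)); print(" plate",np.round(c,4),round(r,4),np.median(R[:,2]), R[:,:2].mean(0).round(4))
    S=P[(P[:,2]>.044)&(P[:,2]<.085)&(np.hypot(P[:,0]-c[0],P[:,1]-c[1])<.2)]
    rr=cv2.minAreaRect(S[:,:2].astype(np.float32)); print(" scale top rect",rr, cv2.boxPoints(rr).round(4).tolist())
    B=P[(P[:,2]>.056)&(P[:,2]<.064)]; rr=cv2.minAreaRect(B[:,:2].astype(np.float32)); print(" body rect",rr)
    # objects near: jar
    for nm,(a,b) in {"scene":dict(jar=(183,207),p1=(355,290),tin=(411,250)),"side":dict(jar=(342,336),p1=(348,228))}[n].items(): print(nm,W[b,a].round(3))
E
python3 m.py
```

```text
scene rim [ 0.4487 -0.3196] 0.0314 175 z 0.06124128919378746
  0.015 [ 0.4489 -0.3197  0.0225] 163
  0.03 [ 0.4508 -0.32    0.0375] 199
{np.float64(0.03): np.int64(168), np.float64(0.032): np.int64(159), np.float64(0.034): np.int64(149), np.float64(0.036): np.int64(148), np.float64(0.038): np.int64(157), np.float64(0.04): np.int64(131), np.float64(0.042): np.int64(126), np.float64(0.044): np.int64(196), np.float64(0.046): np.int64(318), np.float64(0.048): np.int64(499), np.float64(0.05): np.int64(558), np.float64(0.052): np.int64(375), np.float64(0.054): np.int64(270), np.float64(0.056): np.int64(336), np.float64(0.058): np.int64(519), np.float64(0.06): np.int64(561), np.float64(0.062): np.int64(309), np.float64(0.064): np.int64(123), np.float64(0.066): np.int64(70), np.float64(0.068): np.int64(77), np.float64(0.07): np.int64(94), np.float64(0.072): np.int64(218), np.float64(0.074): np.int64(372), np.float64(0.076): np.int64(489), np.float64(0.078): np.int64(281), np.float64(0.08): np.int64(121), np.float64(0.082): np.int64(59), np.float64(0.084): np.int64(42), np.float64(0.086): np.
[... 1501 characters left out ...]
988), np.float64(0.078): np.int64(245), np.float64(0.08): np.int64(31), np.float64(0.082): np.int64(39), np.float64(0.084): np.int64(32), np.float64(0.086): np.int64(64)}
 plate [ 0.6761 -0.054 ] 0.4178 0.07710460799977814 [0.6107 0.0489]
 scale top rect ((0.6196915507316589, -0.04382281005382538), (0.37362760305404663, 0.2838192284107208), 80.290771484375) [[0.44830000400543213, -0.20399999618530273], [0.7281000018119812, -0.25189998745918274], [0.791100025177002, 0.11640000343322754], [0.5113000273704529, 0.16419999301433563]]
 body rect ((0.7222821712493896, -0.05248713493347168), (0.7376211285591125, 0.493596613407135), 79.44141387939453)
jar [0.473 0.273 0.088]
p1 [ 0.524 -0.202  0.048]
```

```bash
cat > m2.py <<'E'
from h import *
for n,pl in (("scene",(278,220)),("side",(300,268))):
    W=np.load(n+"0.npy"); hsv=cv2.cvtColor(cv2.imread(f"pics/{n}0.png"),cv2.COLOR_BGR2HSV)
    w=((hsv[...,1]<45)&(hsv[...,2]>120)&(W[...,2]>.02)&(W[...,2]<.09)).astype(np.uint8)
    w=cv2.morphologyEx(w,cv2.MORPH_OPEN,np.ones((3,3)))
    _,L=cv2.connectedComponents(w); M=L==L[pl[1],pl[0]]
    P=W[M]; print(n,len(P))
    R=P[(P[:,2]>.0705)&(P[:,2]<.083)&(np.hypot(*(P[:,:2]-W[pl[1],pl[0],:2]).T)<.085)]
    c=np.median(R[:,:2],0); h=cv2.convexHull(R[:,:2].astype(np.float32))[:,0]
    e=cv2.fitEllipse(h); print(" plate",c.round(4),R[:,:2].mean(0).round(4),e,cv2.minEnclosingCircle(h))
    for lo,hi in((.057,.063),(.047,.053)):
        S=P[(P[:,2]>lo)&(P[:,2]<hi)][:,:2].astype(np.float32)
        rr=cv2.minAreaRect(S); print(lo,rr,cv2.boxPoints(rr).round(3).tolist())
E
python3 m2.py
```

```text
scene 5729
 plate [0.5982 0.0539] [0.5988 0.0539] ((0.5992653965950012, 0.054062746465206146), (0.12256360054016113, 0.12725220620632172), 146.05787658691406) ((0.6013891100883484, 0.05252065509557724), 0.06537682563066483)
0.057 ((0.5642818212509155, 0.042934343218803406), (0.20952823758125305, 0.1992274820804596), 15.642403602600098) [[0.43700000643730164, 0.11100000143051147], [0.49000000953674316, -0.08100000023841858], [0.6919999718666077, -0.02500000037252903], [0.6380000114440918, 0.16699999570846558]]
0.047 ((0.5616374611854553, 0.042920954525470734), (0.2198335975408554, 0.20008155703544617), 14.49802017211914) [[0.4300000071525574, 0.1120000034570694], [0.47999998927116394, -0.08100000023841858], [0.6930000185966492, -0.026000000536441803], [0.6430000066757202, 0.16699999570846558]]
side 6008
 plate [0.599  0.0567] [0.5993 0.0564] ((0.599578857421875, 0.054491084069013596), (0.12244471162557602, 0.12491943687200546), 20.092344284057617) ((0.5995932817459106, 0.05519379675388336), 0.0633634626865387)
0.057 ((0.5964067578315735, 0.05529507249593735), (0.14282168447971344, 0.2004968523979187), 15.254660606384277) [[0.5009999871253967, 0.13300000131130219], [0.5540000200271606, -0.05999999865889549], [0.6919999718666077, -0.023000000044703484], [0.6389999985694885, 0.17100000381469727]]
0.047 ((0.5642318725585938, 0.04607860743999481), (0.20735830068588257, 0.20353780686855316), 15.308157920837402) [[0.43700000643730164, 0.11699999868869781], [0.4909999966621399, -0.07900000363588333], [0.6909999847412109, -0.02500000037252903], [0.6370000243186951, 0.1720000058412552]]
```

```bash
cat > m3.py <<'E'
from h import *
for n in ("scene","side"):
    W=np.load(n+"0.npy"); hsv=cv2.cvtColor(cv2.imread(f"pics/{n}0.png"),cv2.COLOR_BGR2HSV)
    m=cv2.inRange(hsv,(130,80,30),(165,255,255))
    k,L,s,c=cv2.connectedComponentsWithStats(m)
    for i in range(1,k):
        if s[i,4]<80: continue
        P=W[L==i]; R=P[P[:,2]>.04]; cc,r=cv2.minEnclosingCircle(R[:,:2].astype(np.float32))
        d=np.subtract(cc,(.449,-.3197)); print(n,c[i].round(),np.round(cc,3),round(r,3),P[:,2].max(),"dist",np.hypot(*d).round(3),"heading",np.degrees(np.arctan2(d[1],d[0])).round())
E
python3 m3.py
cat >> h.py <<'E'
from scipy.spatial.transform import Rotation as Ro
def go(x=None,y=None,z=None,head=None):
    """tool-frame shift (in full-scale units) to a world target, and turn units to the wanted tool-x heading (deg)"""
    s=robot.read_state(); p=s["ee_pos"]; R=Ro.from_rotvec(s["eef_rot"]).as_matrix()
    h=np.degrees(np.arctan2(R[1,0],R[0,0])); t=[p[i] if v is None else v for i,v in enumerate((x,y,z))]
    print("pos",p.round(4),"head",h.round(2),"tilt",R[2,2].round(4),"f",s["ft_force"].round(2),"open",round(s["opening"],4),"t",s["clock"])
    print("units",(R.T@(np.array(t)-p)/.02).round(2), "turn", None if head is None else round(((h-head+180)%360-180)/5,2))
E
python3 -c "
from h import *
go(.48,.28,.214,195); go(.449,-.32,.214,195)"
```

```text
scene [355. 294.] [ 0.527 -0.228] 0.031 nan dist 0.121 heading 50.0
scene [424. 342.] [ 0.492 -0.429] 0.031 nan dist 0.118 heading -69.0
scene [402. 373.] [ 0.392 -0.429] 0.032 nan dist 0.123 heading -118.0
side [367. 200.] [ 0.489 -0.426] 0.033 nan dist 0.114 heading -69.0
side [401. 204.] [ 0.395 -0.427] 0.034 nan dist 0.12 heading -117.0
side [348. 229.] [ 0.527 -0.227] 0.031 nan dist 0.121 heading 50.0
pos [0.2626 0.6485 0.2134] head 157.95 tilt -1.0 f [-0.23  0.46  0.21] open 0.0909 t 0.1
units [-16.99 -13.    -0.02] turn -7.41
pos [0.2626 0.6485 0.2134] head 157.95 tilt -1.0 f [-0.23  0.46  0.21] open 0.0909 t 0.1
units [-2.682e+01 -4.139e+01  1.000e-02] turn -7.41
```

Emit:
{"api": "jog_arm", "payload": {"deltas": [{"x": -0.6, "y": -1, "turn": -0.926, "grip": 1}, {"x": -0.6, "y": -1, "turn": -0.926, "grip": 1}, {"x": -0.6, "y": -1, "turn": -0.926, "grip": 1}, {"x": -0.6, "y": -1, "turn": -0.926, "grip": 1}, {"x": -0.6, "y": -1, "turn": -0.926, "grip": 1}, {"x": -0.6, "y": -1, "turn": -0.926, "grip": 1}, {"x": -0.6, "y": -1, "turn": -0.926, "grip": 1}, {"x": -0.6, "y": -1, "turn": -0.926, "grip": 1}, {"y": -1, "grip": 1}, {"y": -1, "grip": 1}, {"y": -1, "grip": 1}, {"y": -1, "grip": 1}]}}

```text
invalid input at $.deltas[0]: expected keys x, y, z, turn, grip
```

```bash
python3 -c "
from h import *
go(.449,-.32,.214,195)"
```

```text
pos [0.2626 0.6485 0.2134] head 157.95 tilt -1.0 f [-0.23  0.46  0.21] open 0.0909 t 0.1
units [-2.682e+01 -4.139e+01  1.000e-02] turn -7.41
```

All keys are needed.

Emit:
{"api": "jog_arm", "payload": {"deltas": [{"x": -0.6, "y": -1, "z": 0, "turn": -0.926, "grip": 1}, {"x": -0.6, "y": -1, "z": 0, "turn": -0.926, "grip": 1}, {"x": -0.6, "y": -1, "z": 0, "turn": -0.926, "grip": 1}, {"x": -0.6, "y": -1, "z": 0, "turn": -0.926, "grip": 1}, {"x": -0.6, "y": -1, "z": 0, "turn": -0.926, "grip": 1}, {"x": -0.6, "y": -1, "z": 0, "turn": -0.926, "grip": 1}, {"x": -0.6, "y": -1, "z": 0, "turn": -0.926, "grip": 1}, {"x": -0.6, "y": -1, "z": 0, "turn": -0.926, "grip": 1}, {"x": 0, "y": -1, "z": 0, "turn": 0, "grip": 1}, {"x": 0, "y": -1, "z": 0, "turn": 0, "grip": 1}, {"x": 0, "y": -1, "z": 0, "turn": 0, "grip": 1}, {"x": 0, "y": -1, "z": 0, "turn": 0, "grip": 1}]}}

```text
clock: 1.6
ee_pos: [0.3614, 0.4043, 0.214]
eef_rot: [-0.409, 3.115, 0.0]
ft_force: [-0.6, -0.0, 0.3]
opening: 0.0912
grasp_force: 0.0
```

```bash
python3 -c "
from h import *
go(.449,-.32,.214,195)"
```

```text
pos [0.3614 0.4043 0.214 ] head -165.03 tilt -1.0 f [-0.63 -0.04  0.31] open 0.0912 t 1.6
units [  5.13 -36.11  -0.  ] turn -0.01
```

Emit:
{"api": "jog_arm", "payload": {"deltas": [{"x": 0, "y": -1, "z": 0, "turn": 0, "grip": 1}, {"x": 0, "y": -1, "z": 0, "turn": 0, "grip": 1}, {"x": 0, "y": -1, "z": 0, "turn": 0, "grip": 1}, {"x": 0, "y": -1, "z": 0, "turn": 0, "grip": 1}, {"x": 0, "y": -1, "z": 0, "turn": 0, "grip": 1}, {"x": 0, "y": -1, "z": 0, "turn": 0, "grip": 1}, {"x": 0, "y": -1, "z": 0, "turn": 0, "grip": 1}, {"x": 0, "y": -1, "z": 0, "turn": 0, "grip": 1}, {"x": 0, "y": -1, "z": 0, "turn": 0, "grip": 1}, {"x": 0, "y": -1, "z": 0, "turn": 0, "grip": 1}, {"x": 0, "y": -1, "z": 0, "turn": 0, "grip": 1}, {"x": 0, "y": -1, "z": 0, "turn": 0, "grip": 1}]}}

```text
clock: 3.1
ee_pos: [0.4236, 0.1724, 0.214]
eef_rot: [-0.41, 3.115, 0.0]
ft_force: [1.2, 0.0, 0.3]
opening: 0.0914
grasp_force: 0.0
```

Emit:
{"api": "jog_arm", "payload": {"deltas": [{"x": 0, "y": -1, "z": 0, "turn": 0, "grip": 1}, {"x": 0, "y": -1, "z": 0, "turn": 0, "grip": 1}, {"x": 0, "y": -1, "z": 0, "turn": 0, "grip": 1}, {"x": 0, "y": -1, "z": 0, "turn": 0, "grip": 1}, {"x": 0, "y": -1, "z": 0, "turn": 0, "grip": 1}, {"x": 0, "y": -1, "z": 0, "turn": 0, "grip": 1}, {"x": 0, "y": 0, "z": 0, "turn": 0, "grip": 1}]}}

```text
clock: 3.98
ee_pos: [0.4545, 0.0565, 0.2139]
eef_rot: [-0.407, 3.115, -0.0]
ft_force: [-0.7, -0.3, 0.1]
opening: 0.0918
grasp_force: 0.0
```

```bash
cat >> h.py <<'E'
def wrist(tag):
    s=robot.read_state(); im,d=optics.camera("wrist"); i=optics.camera_info("wrist"); K=np.array(i["K"])
    v,u=np.mgrid[:480,:640]; a=(u-K[0,2])/K[0,0]; b=(v-K[1,2])/K[1,1]; th=np.hypot(a,b); k=np.tan(th)/np.maximum(th,1e-9)
    P=np.stack([a*k*d,b*k*d,d],-1); M=np.array(i["mount"]); R=Ro.from_rotvec(s["eef_rot"]).as_matrix()
    P=P@M[:3,:3].T+M[:3,3]; W=P@R.T+s["ee_pos"]; W[d==0]=np.nan
    cv2.imwrite(f"pics/{tag}.png",im[...,::-1]); np.save(f"{tag}.npy",W); return im,W
E
python3 -c "
from h import *
wrist('w0'); go(.449,-.32,.214,195)"
```

```text
pos [0.4544 0.0572 0.2139] head -165.09 tilt -1.0 f [-0.58 -0.36  0.14] open 0.0911 t 4.025
units [ 5.110e+00 -1.815e+01 -1.000e-02] turn -0.02
```

View pics/w0.png

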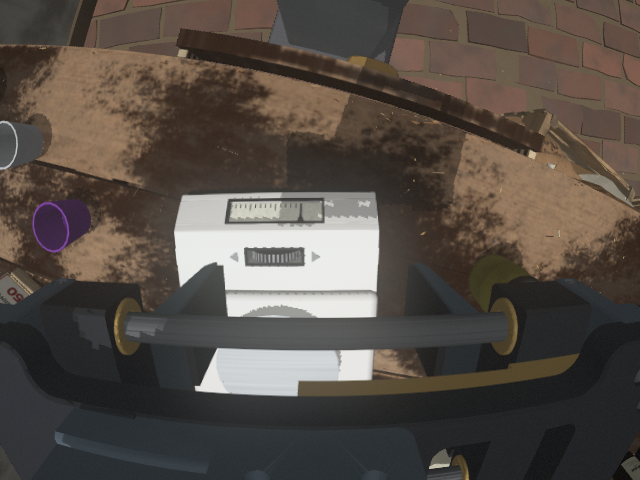

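The wrist view shows the dial window at (275,210), with the zero line and pointer near (301,212), the wheel slot at (275,256), and the steel cup at (10,145).

```bash
cat >> h.py <<'E'
def ray_z(uv,z,pos,rot):
    i=optics.camera_info("wrist"); K=np.array(i["K"]); M=np.array(i["mount"]); R=Ro.from_rotvec(rot).as_matrix()
    a=np.array([(uv[0]-K[0,2])/K[0,0],(uv[1]-K[1,2])/K[1,1]]); th=np.hypot(*a)
    r=R@M[:3,:3]@np.array([*(np.sin(th)*a/th),np.cos(th)]); o=R@M[:3,3]+pos
    return o+r*(z-o[2])/r[2]
E
python3 - <<'E'
from h import *
im=cv2.imread('pics/w0.png'); g=cv2.cvtColor(im,cv2.COLOR_BGR2GRAY); s=robot.read_state(); W=np.load('w0.npy')
m=np.zeros_like(g); m[240:275,238:312]=(g[240:275,238:312]<150)
k,L,st,c=cv2.connectedComponentsWithStats(m); i=1+np.argmax(st[1:,4]); print(st[i],c[i])
x,y,w,h=st[i][:4]; P=[ray_z(q,.05,s["ee_pos"],s["eef_rot"]) for q in((x-.5,y+h/2-.5),(x+w-.5,y+h/2-.5),(x+w/2-.5,y-.5),(x+w/2-.5,y+h-.5))]
print(np.round(P,4),"centre x-ends",(P[0]+P[1])/2, "len",np.linalg.norm(P[1]-P[0]),"mid fb",(P[2]+P[3])/2,"yaw",np.degrees(np.arctan2(*(P[1]-P[0])[[1,0]]))-90)
print("depth ledge", W[243,230:320:15].round(4).tolist(), "wheel",W[256,262:290:5].round(4).tolist())
E
```

```text
[ 244  247   61   20 1039] [274.09720885 256.34456208]
[[ 0.5016 -0.003   0.05  ]
 [ 0.4865  0.0534  0.05  ]
 [ 0.4844  0.0232  0.05  ]
 [ 0.5037  0.0277  0.05  ]] centre x-ends [0.49404201 0.02522301 0.05      ] len 0.05841077075303071 mid fb [0.49402548 0.0254875  0.05      ] yaw 15.031493583897458
depth ledge [[0.4921, -0.0191, 0.05], [0.4881, -0.0049, 0.0506], [0.4841, 0.0091, 0.0517], [0.4805, 0.0228, 0.0517], [0.4768, 0.0364, 0.0519], [0.4735, 0.0499, 0.0509]] wheel [[0.4956, 0.0138, 0.0532], [0.4935, 0.0185, 0.0555], [0.4923, 0.0231, 0.0556], [0.4908, 0.0276, 0.0565], [0.4897, 0.0321, 0.0561], [0.4896, 0.0367, 0.0526]]
```

Emit:
{"api": "jog_arm", "payload": {"deltas": [{"x": 0.43, "y": -1, "z": 0, "turn": 0, "grip": 1}, {"x": 0.43, "y": -1, "z": 0, "turn": 0, "grip": 1}, {"x": 0.43, "y": -1, "z": 0, "turn": 0, "grip": 1}, {"x": 0.43, "y": -1, "z": 0, "turn": 0, "grip": 1}, {"x": 0.43, "y": -1, "z": 0, "turn": 0, "grip": 1}, {"x": 0.43, "y": -1, "z": 0, "turn": 0, "grip": 1}, {"x": 0.43, "y": -1, "z": 0, "turn": 0, "grip": 1}, {"x": 0.43, "y": -1, "z": 0, "turn": 0, "grip": 1}, {"x": 0.43, "y": -1, "z": 0, "turn": 0, "grip": 1}, {"x": 0.43, "y": -1, "z": 0, "turn": 0, "grip": 1}, {"x": 0.43, "y": -1, "z": 0, "turn": 0, "grip": 1}, {"x": 0.38, "y": -1, "z": 0, "turn": 0, "grip": 1}]}}

```text
clock: 5.52
ee_pos: [0.4177, -0.2006, 0.2139]
eef_rot: [-0.411, 3.115, 0.0]
ft_force: [-0.2, -0.0, -0.6]
opening: 0.0915
grasp_force: 0.0
```

Emit:
{"api": "jog_arm", "payload": {"deltas": [{"x": 0, "y": -1, "z": 0, "turn": 0, "grip": 1}, {"x": 0, "y": -1, "z": 0, "turn": 0, "grip": 1}, {"x": 0, "y": -1, "z": 0, "turn": 0, "grip": 1}, {"x": 0, "y": -1, "z": 0, "turn": 0, "grip": 1}, {"x": 0, "y": -1, "z": 0, "turn": 0, "grip": 1}, {"x": 0, "y": -1, "z": 0, "turn": 0, "grip": 1}, {"x": 0, "y": -0.15, "z": 0.8, "turn": 0, "grip": 1}, {"x": 0, "y": 0, "z": 0.8, "turn": 0, "grip": 1}, {"x": 0, "y": 0, "z": 0.8, "turn": 0, "grip": 1}, {"x": 0, "y": 0, "z": 0.8, "turn": 0, "grip": 1}, {"x": 0, "y": 0, "z": 0.8, "turn": 0, "grip": 1}, {"x": 0, "y": 0, "z": 0, "turn": 0, "grip": 1}]}}

```text
clock: 7.02
ee_pos: [0.4491, -0.3188, 0.1325]
eef_rot: [0.41, -3.113, -0.002]
ft_force: [-0.7, -0.1, -1.0]
opening: 0.0915
grasp_force: 0.0
```

```bash
python3 -c "
from h import *
wrist('w1'); go(.449,-.32,.012,195)"
```

```text
pos [ 0.4495 -0.3191  0.1335] head -165.0 tilt -1.0 f [1.   0.47 0.53] open 0.0911 t 7.075
units [ 0.03 -0.04  6.07] turn -0.0
```

View pics/w1.png

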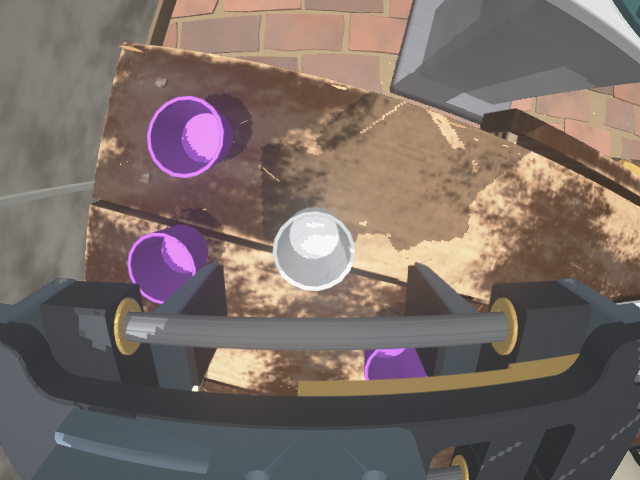

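The cup rim is centred at (314,249), midway between the fingertips, and the purple cups stay clear. Going down to grip.

Emit:
{"api": "jog_arm", "payload": {"deltas": [{"x": 0, "y": 0, "z": 0.8, "turn": 0, "grip": 1}, {"x": 0, "y": 0, "z": 0.8, "turn": 0, "grip": 1}, {"x": 0, "y": 0, "z": 0.8, "turn": 0, "grip": 1}, {"x": 0, "y": 0, "z": 0.8, "turn": 0, "grip": 1}, {"x": 0, "y": 0, "z": 0.8, "turn": 0, "grip": 1}, {"x": 0, "y": 0, "z": 0.8, "turn": 0, "grip": 1}, {"x": 0, "y": 0, "z": 0.8, "turn": 0, "grip": 1}, {"x": 0, "y": 0, "z": 0.45, "turn": 0, "grip": 1}, {"x": 0, "y": 0, "z": 0, "turn": 0, "grip": 1}, {"x": 0, "y": 0, "z": 0, "turn": 0, "grip": 0}, {"x": 0, "y": 0, "z": 0, "turn": 0, "grip": -0.5}, {"x": 0, "y": 0, "z": 0, "turn": 0, "grip": -1}]}}

```text
clock: 8.57
ee_pos: [0.4498, -0.3195, 0.0133]
eef_rot: [-0.41, 3.114, -0.001]
ft_force: [-0.1, -0.4, -0.3]
opening: 0.0639
grasp_force: 0.0
```

Emit:
{"api": "jog_arm", "payload": {"deltas": [{"x": 0, "y": 0, "z": 0, "turn": 0, "grip": -1}, {"x": 0, "y": 0, "z": 0, "turn": 0, "grip": -1}, {"x": 0, "y": 0, "z": 0, "turn": 0, "grip": -1}, {"x": 0, "y": 0, "z": 0, "turn": 0, "grip": -1}]}}

```text
clock: 9.07
ee_pos: [0.4498, -0.3195, 0.0132]
eef_rot: [-0.41, 3.114, -0.001]
ft_force: [-0.7, -0.6, 6.4]
opening: 0.0564
grasp_force: 30.0
```

```bash
python3 -c "
from h import *
go(.449,-.32,.012,195)"
```

```text
pos [ 0.4498 -0.3195  0.0132] head -165.01 tilt -1.0 f [-0.7  -0.56  6.44] open 0.0564 t 9.075
units [ 0.05 -0.01  0.06] turn -0.0
```

Emit:
{"api": "jog_arm", "payload": {"deltas": [{"x": 0, "y": 0, "z": -0.4, "turn": 0, "grip": -1}, {"x": 0, "y": 0, "z": -0.8, "turn": 0, "grip": -1}, {"x": 0, "y": 0, "z": -0.8, "turn": 0, "grip": -1}, {"x": 0, "y": 0, "z": -0.8, "turn": 0, "grip": -1}, {"x": 0, "y": 0, "z": -0.8, "turn": 0, "grip": -1}, {"x": 0, "y": 0, "z": -0.8, "turn": 0, "grip": -1}, {"x": 0, "y": 0, "z": -0.8, "turn": 0, "grip": -1}, {"x": 0, "y": 0, "z": -0.8, "turn": 0, "grip": -1}, {"x": 0, "y": 0, "z": -0.3, "turn": 0, "grip": -1}, {"x": 0, "y": 0, "z": 0, "turn": 0, "grip": -1}]}}

```text
clock: 10.32
ee_pos: [0.4497, -0.3194, 0.1392]
eef_rot: [-0.41, 3.114, -0.001]
ft_force: [-0.3, 0.8, -1.1]
opening: 0.0564
grasp_force: 30.0
```

```bash
python3 -c "
from h import *
wrist('w2'); go(.5998,.054,None,195)"
```

```text
pos [ 0.4495 -0.3192  0.1388] head -165.01 tilt -1.0 f [-0.28  0.48 -1.83] open 0.0559 t 10.375
units [-12.09  16.08   0.  ] turn -0.0
```

View pics/w2.png

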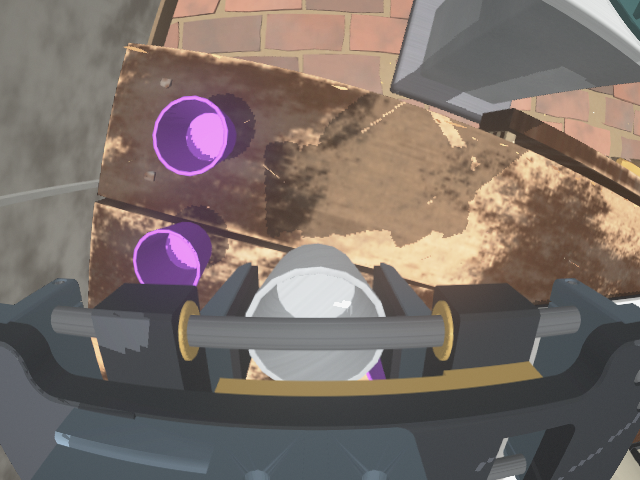

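The cup is held upright between the pads, rim about (246–385, 265–385). Carrying it over the plate.

Emit:
{"api": "jog_arm", "payload": {"deltas": [{"x": -0.75, "y": 1, "z": 0, "turn": 0, "grip": -1}, {"x": -0.75, "y": 1, "z": 0, "turn": 0, "grip": -1}, {"x": -0.75, "y": 1, "z": 0, "turn": 0, "grip": -1}, {"x": -0.75, "y": 1, "z": 0, "turn": 0, "grip": -1}, {"x": -0.75, "y": 1, "z": 0, "turn": 0, "grip": -1}, {"x": -0.75, "y": 1, "z": 0, "turn": 0, "grip": -1}, {"x": -0.75, "y": 1, "z": 0, "turn": 0, "grip": -1}, {"x": -0.75, "y": 1, "z": 0, "turn": 0, "grip": -1}, {"x": -0.75, "y": 1, "z": 0, "turn": 0, "grip": -1}, {"x": -0.75, "y": 1, "z": 0, "turn": 0, "grip": -1}, {"x": -0.75, "y": 1, "z": 0, "turn": 0, "grip": -1}, {"x": -0.75, "y": 1, "z": 0, "turn": 0, "grip": -1}]}}

```text
clock: 11.88
ee_pos: [0.5612, -0.0401, 0.1381]
eef_rot: [0.41, -3.113, -0.0]
ft_force: [1.6, 0.3, -1.2]
opening: 0.056
grasp_force: 30.0
```

Emit:
{"api": "jog_arm", "payload": {"deltas": [{"x": -0.75, "y": 1, "z": 0, "turn": 0, "grip": -1}, {"x": -0.75, "y": 1, "z": 0, "turn": 0, "grip": -1}, {"x": -0.75, "y": 1, "z": 0, "turn": 0, "grip": -1}, {"x": -0.75, "y": 1, "z": 0, "turn": 0, "grip": -1}, {"x": -0.09, "y": 0.08, "z": 0, "turn": 0, "grip": -1}, {"x": 0, "y": 0, "z": 0, "turn": 0, "grip": -1}]}}

```text
clock: 12.62
ee_pos: [0.5995, 0.0535, 0.1383]
eef_rot: [0.41, -3.114, 0.0]
ft_force: [0.4, -0.7, -2.4]
opening: 0.056
grasp_force: 30.0
```

```bash
python3 - <<'E'
from h import *
s=robot.read_state(); wrist('w3')
R=Ro.from_rotvec(s["eef_rot"]).as_matrix()
for q in((315,267),(246,320),(385,320)): print("tool",(R.T@(ray_z(q,s["ee_pos"][2]+.042,s["ee_pos"],s["eef_rot"])-s["ee_pos"])).round(4))
go(.5998,.054,.0845,195)
im,d,W=pts("scene"); cv2.imwrite("pics/s3c.png",cv2.resize(im[140:320,180:380,::-1],None,fx=4,fy=4)[:600,:800])
sd,d,W=pts("side"); cv2.imwrite("pics/sd3.png",cv2.resize(sd[150:330,240:400,::-1],None,fx=4,fy=4)[:600])
E
```

```text
tool [ 0.0294 -0.0017 -0.042 ]
tool [ 0.0073 -0.0287 -0.042 ]
tool [ 0.0072  0.0258 -0.042 ]
pos [0.5995 0.0533 0.1385] head -165.02 tilt -1.0 f [-0.35 -0.76 -1.79] open 0.0563 t 12.675
units [-0.03  0.03  2.7 ] turn -0.0
```

View pics/sd3.png

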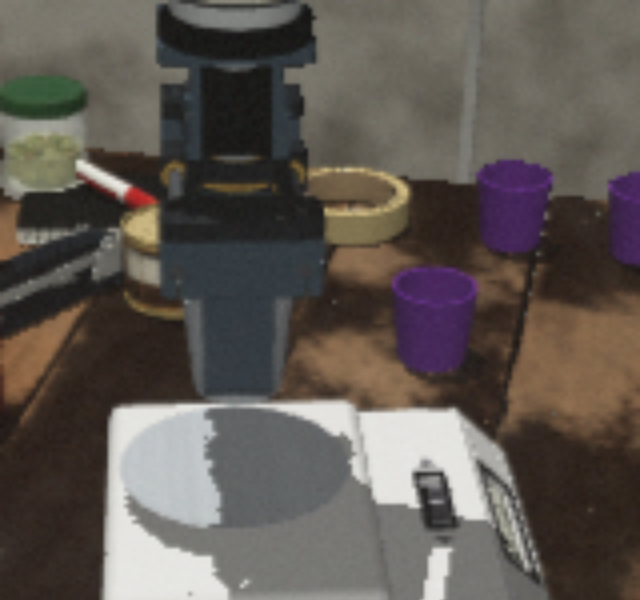

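The gripper with the cup stands over the plate, whose disc is at (235,465) in the crop. Lowering gently until the spring carries most of the cup, then releasing.

Emit:
{"api": "jog_arm", "payload": {"deltas": [{"x": 0, "y": 0, "z": 0.6, "turn": 0, "grip": -1}, {"x": 0, "y": 0, "z": 0.6, "turn": 0, "grip": -1}, {"x": 0, "y": 0, "z": 0.5, "turn": 0, "grip": -1}, {"x": 0, "y": 0, "z": 0.3, "turn": 0, "grip": -1}, {"x": 0, "y": 0, "z": 0.2, "turn": 0, "grip": -1}, {"x": 0, "y": 0, "z": 0.1, "turn": 0, "grip": -1}, {"x": 0, "y": 0, "z": 0.1, "turn": 0, "grip": -1}, {"x": 0, "y": 0, "z": 0.1, "turn": 0, "grip": -1}, {"x": 0, "y": 0, "z": 0.1, "turn": 0, "grip": -1}, {"x": 0, "y": 0, "z": 0.1, "turn": 0, "grip": -1}, {"x": 0, "y": 0, "z": 0, "turn": 0, "grip": -1}, {"x": 0, "y": 0, "z": 0, "turn": 0, "grip": -1}]}}

```text
clock: 14.28
ee_pos: [0.6001, 0.0539, 0.085]
eef_rot: [-0.41, 3.115, -0.0]
ft_force: [0.5, -1.3, 0.4]
opening: 0.0563
grasp_force: 30.0
```

```bash
python3 - <<'E'
from h import *
go(.5998,.054,.0845,195)
im,d,W=pts("scene"); sd,d,W=pts("side")
a=cv2.resize(im[150:290,200:340,::-1],(400,400)); b=cv2.resize(sd[200:330,250:390,::-1],(400,400))
cv2.imwrite("pics/c4.png",np.hstack([a,b]))
E
```

```text
pos [0.6001 0.0539 0.085 ] head -165.01 tilt -1.0 f [ 0.51 -1.29  0.41] open 0.0563 t 14.275
units [0.01 0.01 0.03] turn -0.0
```

View pics/c4.png

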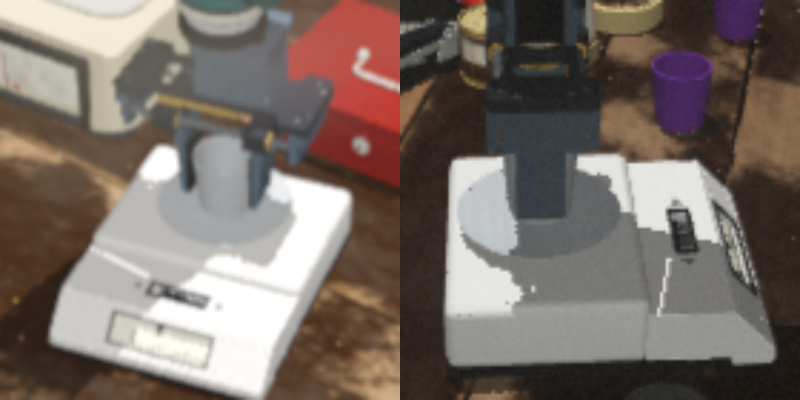

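The cup stands in the middle of the plate (left half, about (222,190)) and the pointer has moved to mid-window. Releasing.

Emit:
{"api": "jog_arm", "payload": {"deltas": [{"x": 0, "y": 0, "z": 0, "turn": 0, "grip": -0.2}, {"x": 0, "y": 0, "z": 0, "turn": 0, "grip": 0.6}, {"x": 0, "y": 0, "z": 0, "turn": 0, "grip": 1}, {"x": 0, "y": 0, "z": 0, "turn": 0, "grip": 1}, {"x": 0, "y": 0, "z": 0, "turn": 0, "grip": 1}, {"x": 0, "y": 0, "z": -0.4, "turn": 0, "grip": 1}, {"x": 0, "y": 0, "z": -0.8, "turn": 0, "grip": 1}, {"x": 0, "y": 0, "z": -0.8, "turn": 0, "grip": 1}, {"x": 0, "y": 0, "z": -1, "turn": 0, "grip": 1}, {"x": 0, "y": 0, "z": -1, "turn": 0, "grip": 1}, {"x": 0, "y": 0, "z": -1, "turn": 0, "grip": 1}, {"x": 0, "y": 0, "z": -1, "turn": 0, "grip": 1}]}}

```text
clock: 15.88
ee_pos: [0.6, 0.0539, 0.2065]
eef_rot: [-0.41, 3.114, -0.0]
ft_force: [0.6, -1.0, 0.1]
opening: 0.0913
grasp_force: 0.0
```

```bash
python3 - <<'E'
from h import *
c,s=np.cos(np.radians(15)),np.sin(np.radians(15))
go(.4938-.0*c,.0255,.2,195)
im,d,W=pts("scene"); sd,d2,W2=pts("side")
for n,w,(u0,u1,v0,v1) in(("scene",W,(255,300,185,240)),("side",W2,(280,325,220,285))):
    P=w[v0:v1,u0:u1].reshape(-1,3); R=P[(P[:,2]>.12)&(P[:,2]<.14)]
    print(n,cv2.minEnclosingCircle(R[:,:2].astype(np.float32)),np.percentile(R[:,2],90),len(R))
E
```

```text
pos [0.6    0.0539 0.2065] head -165.01 tilt -1.0 f [ 0.61 -0.96  0.05] open 0.0913 t 15.875
units [5.5  0.   0.32] turn -0.0
scene ((0.5977185964584351, 0.05324705317616463), 0.0323408767580986) 0.12827524972852236 115
side ((0.5989652872085571, 0.05323949456214905), 0.031314246356487274) 0.12704306843545524 184
```

Cup rests within 2 mm of the plate centre. Now moving over the wheel with shut fingers.

Emit:
{"api": "jog_arm", "payload": {"deltas": [{"x": 0.92, "y": 0, "z": 0, "turn": 0, "grip": 0}, {"x": 0.92, "y": 0, "z": 0, "turn": 0, "grip": -1}, {"x": 0.92, "y": 0, "z": 0, "turn": 0, "grip": -1}, {"x": 0.92, "y": 0, "z": 0, "turn": 0, "grip": -1}, {"x": 0.92, "y": 0, "z": 0, "turn": 0, "grip": -1}, {"x": 0.9, "y": 0.4, "z": 0, "turn": 0, "grip": -1}, {"x": 0, "y": 0, "z": 1, "turn": 0, "grip": -1}, {"x": 0, "y": 0, "z": 1, "turn": 0, "grip": -1}, {"x": 0, "y": 0, "z": 1, "turn": 0, "grip": -1}, {"x": 0, "y": 0, "z": 1, "turn": 0, "grip": -1}, {"x": 0, "y": 0, "z": 1, "turn": 0, "grip": -1}, {"x": 0, "y": 0, "z": 0, "turn": 0, "grip": -1}]}}

```text
clock: 17.48
ee_pos: [0.4903, 0.0333, 0.1041]
eef_rot: [0.41, -3.112, -0.0]
ft_force: [0.2, -0.7, 0.5]
opening: 0.0001
grasp_force: 0.0
```

```bash
python3 - <<'E'
from h import *
im,W=wrist('w5'); go(.4938,.0255,.06,195)
cv2.imwrite("pics/w5c.png",cv2.resize(im[120:300,200:400,::-1],(667*6//5,600),interpolation=cv2.INTER_CUBIC))
E
```

```text
pos [0.491  0.0333 0.105 ] head -165.0 tilt -1.0 f [-0.19 -0.02  0.41] open 0.0001 t 17.525
units [-0.03 -0.41  2.25] turn 0.0
```

View pics/w5c.png

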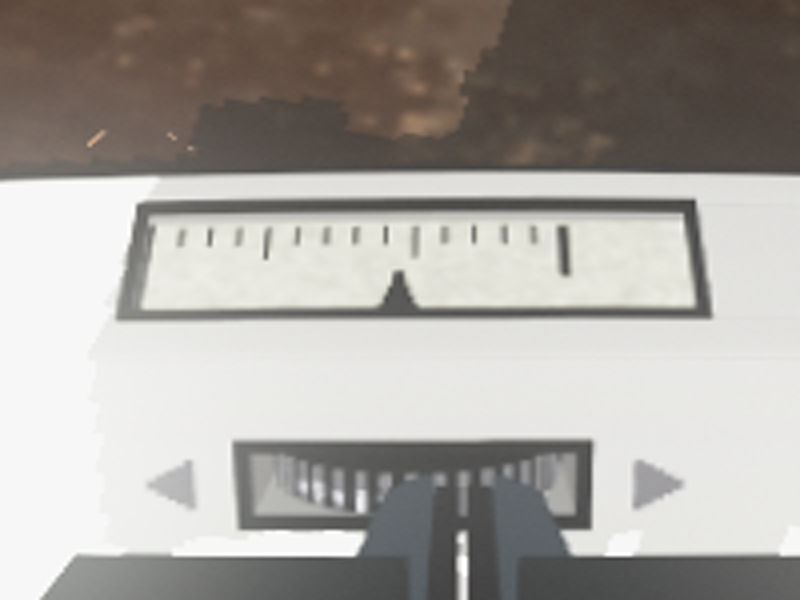

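Clear view: zero line at (564,250), pointer tip at (399,272), ticks about 29.5 px apart, so about 28 mm of card travel is needed. The fingertip is over the wheel at (460,490). Feeling down for the wheel.

Emit:
{"api": "jog_arm", "payload": {"deltas": [{"x": 0, "y": -0.1, "z": 0.6, "turn": 0, "grip": -1}, {"x": 0, "y": 0, "z": 0.6, "turn": 0, "grip": -1}, {"x": 0, "y": 0, "z": 0.6, "turn": 0, "grip": -1}, {"x": 0, "y": 0, "z": 0.35, "turn": 0, "grip": -1}, {"x": 0, "y": 0, "z": 0, "turn": 0, "grip": -1}, {"x": 0, "y": 0, "z": 0, "turn": 0, "grip": -1}]}}

```text
clock: 18.27
ee_pos: [0.4924, 0.0312, 0.0621]
eef_rot: [-0.41, 3.115, -0.0]
ft_force: [0.8, 0.9, 0.6]
opening: 0.0009
grasp_force: 0.0
```

Emit:
{"api": "jog_arm", "payload": {"deltas": [{"x": 0, "y": 0, "z": 0.05, "turn": 0, "grip": -1}, {"x": 0, "y": 0, "z": 0, "turn": 0, "grip": -1}]}}

```text
clock: 18.52
ee_pos: [0.4923, 0.0312, 0.0611]
eef_rot: [-0.41, 3.114, -0.0]
ft_force: [-0.1, -0.5, 0.6]
opening: 0.001
grasp_force: 0.0
```

Emit:
{"api": "jog_arm", "payload": {"deltas": [{"x": 0, "y": 0, "z": 0.05, "turn": 0, "grip": -1}, {"x": 0, "y": 0, "z": 0, "turn": 0, "grip": -1}]}}

```text
clock: 18.77
ee_pos: [0.4921, 0.0312, 0.0599]
eef_rot: [0.41, -3.115, 0.0]
ft_force: [-0.2, 0.8, 0.4]
opening: 0.0005
grasp_force: 0.0
```

Emit:
{"api": "jog_arm", "payload": {"deltas": [{"x": 0, "y": 0, "z": 0.04, "turn": 0, "grip": -1}, {"x": 0, "y": 0, "z": 0, "turn": 0, "grip": -1}]}}

```text
clock: 19.02
ee_pos: [0.4921, 0.0312, 0.0591]
eef_rot: [0.41, -3.115, -0.0]
ft_force: [0.9, -0.4, 0.1]
opening: 0.0004
grasp_force: 0.0
```

```bash
python3 -c "
from h import *
go(.4938,.0255,.0580,195)"
```

```text
pos [0.4921 0.0312 0.0591] head -165.01 tilt -1.0 f [ 0.87 -0.41  0.12] open 0.0004 t 19.025
units [-0.01 -0.3   0.05] turn -0.0
```

No contact yet; smaller steps.

Emit:
{"api": "jog_arm", "payload": {"deltas": [{"x": 0, "y": 0, "z": 0.03, "turn": 0, "grip": -1}, {"x": 0, "y": 0, "z": 0, "turn": 0, "grip": -1}]}}

```text
clock: 19.27
ee_pos: [0.4922, 0.0312, 0.0585]
eef_rot: [0.41, -3.115, -0.0]
ft_force: [-1.0, 0.6, -0.7]
opening: 0.0004
grasp_force: 0.0
```

Emit:
{"api": "jog_arm", "payload": {"deltas": [{"x": 0, "y": 0, "z": 0.03, "turn": 0, "grip": -1}, {"x": 0, "y": 0, "z": 0, "turn": 0, "grip": -1}]}}

```text
clock: 19.52
ee_pos: [0.4922, 0.0312, 0.0579]
eef_rot: [0.41, -3.115, -0.0]
ft_force: [-0.8, -0.1, 0.3]
opening: 0.0004
grasp_force: 0.0
```

Emit:
{"api": "jog_arm", "payload": {"deltas": [{"x": 0, "y": 0, "z": 0.03, "turn": 0, "grip": -1}, {"x": 0, "y": 0, "z": 0, "turn": 0, "grip": -1}]}}

```text
clock: 19.77
ee_pos: [0.4922, 0.0312, 0.0573]
eef_rot: [0.41, -3.115, -0.0]
ft_force: [-0.0, -1.4, -0.2]
opening: 0.0004
grasp_force: 0.0
```

Emit:
{"api": "jog_arm", "payload": {"deltas": [{"x": 0, "y": 0, "z": 0.02, "turn": 0, "grip": -1}, {"x": 0, "y": 0, "z": 0, "turn": 0, "grip": -1}]}}

```text
clock: 20.02
ee_pos: [0.4922, 0.0312, 0.0569]
eef_rot: [0.41, -3.115, -0.0]
ft_force: [0.1, -0.4, -0.1]
opening: 0.0008
grasp_force: 0.0
```

Emit:
{"api": "jog_arm", "payload": {"deltas": [{"x": 0, "y": 0, "z": 0.03, "turn": 0, "grip": -1}, {"x": 0, "y": 0, "z": 0, "turn": 0, "grip": -1}]}}

```text
clock: 20.27
ee_pos: [0.4922, 0.0312, 0.0563]
eef_rot: [-0.41, 3.115, -0.0]
ft_force: [0.3, 0.3, 0.9]
opening: 0.0006
grasp_force: 0.0
```

Emit:
{"api": "jog_arm", "payload": {"deltas": [{"x": 0, "y": 0, "z": 0.02, "turn": 0, "grip": -1}, {"x": 0, "y": 0, "z": 0, "turn": 0, "grip": -1}]}}

```text
clock: 20.52
ee_pos: [0.4923, 0.0312, 0.056]
eef_rot: [-0.41, 3.115, -0.0]
ft_force: [-0.8, 0.1, 2.4]
opening: 0.0002
grasp_force: 1.1
```

Emit:
{"api": "jog_arm", "payload": {"deltas": [{"x": 0, "y": 0, "z": 0.02, "turn": 0, "grip": -1}, {"x": 0, "y": 0, "z": 0, "turn": 0, "grip": -1}]}}

```text
clock: 20.78
ee_pos: [0.4923, 0.0312, 0.0556]
eef_rot: [-0.41, 3.115, -0.0]
ft_force: [-0.8, -0.2, 4.3]
opening: 0.0006
grasp_force: 2.3
```

Emit:
{"api": "jog_arm", "payload": {"deltas": [{"x": 0, "y": 0, "z": 0.01, "turn": 0, "grip": -1}, {"x": 0, "y": -0.1, "z": 0, "turn": 0, "grip": -1}, {"x": 0, "y": -0.1, "z": 0, "turn": 0, "grip": -1}, {"x": 0, "y": -0.1, "z": 0, "turn": 0, "grip": -1}]}}

```text
clock: 21.28
ee_pos: [0.4938, 0.0255, 0.0554]
eef_rot: [-0.41, 3.115, 0.0]
ft_force: [-1.3, 2.0, 5.7]
opening: 0.0006
grasp_force: 2.9
```

```bash
cat > dial.py <<'E'
from h import *
import sys
s=robot.read_state(); im,W=wrist(sys.argv[1]); go(.4938,.0255,.0553,195)
R=np.array([[np.cos(a:=np.radians(15)),-np.sin(a)],[np.sin(a),np.cos(a)]]); O=np.array([.4938,.0255])+R@[.06,0]
def sc(u,v,z):
    p=ray_z((u,v),z,s["ee_pos"],s["eef_rot"]); return np.r_[R.T@(p[:2]-O),z]
g=cv2.cvtColor(im,cv2.COLOR_RGB2GRAY); np.save("g.npy",g)
# sample the dial plane: face z=50+(x+86mm); find pixel of scale point by inverting the projection
i=optics.camera_info("wrist"); K=np.array(i["K"]);M=np.array(i["mount"]);Rt=Ro.from_rotvec(s["eef_rot"]).as_matrix()
def px(P):
    Pw=np.c_[P[:,:2]@R.T+O,P[:,2]]; c=((Pw-s["ee_pos"])@Rt-M[:3,3])@M[:3,:3]
    r=np.hypot(c[:,0],c[:,1]); th=np.arctan2(r,c[:,2]); return np.c_[c[:,0]/r,c[:,1]/r]*th[:,None]*K[0,0]+K[:2,2]
ys=np.arange(60,-60.1,-.2)/1000; xs=np.arange(-.120,-.0799,.0002)
X,Y=np.meshgrid(xs,ys,indexing="ij"); q=px(np.c_[X.ravel(),Y.ravel(),(.05+X.ravel()+.086)]).astype(np.float32)
r=cv2.remap(g,q[:,0].reshape(X.shape),q[:,1].reshape(X.shape),cv2.INTER_LINEAR)
cv2.imwrite(f"pics/{sys.argv[1]}_r.png",r); np.save("r.npy",r)
E
python3 dial.py w6
```

```text
pos [0.4939 0.0253 0.0555] head -165.02 tilt -1.0 f [-1.58  1.13  5.57] open 0.0004 t 21.325
units [0.   0.01 0.01] turn -0.0
```

View pics/w6_r.png

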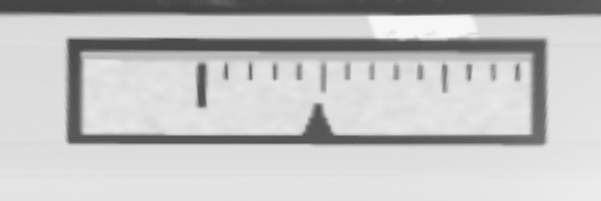

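The rectified dial shows the zero line at column 202 and the pointer at 317 (0.2 mm per column), about 23 mm left; the wheel follows with 5.7 N. Continuing in short strokes.

Emit:
{"api": "jog_arm", "payload": {"deltas": [{"x": 0, "y": -0.1, "z": 0, "turn": 0, "grip": -1}, {"x": 0, "y": -0.1, "z": 0, "turn": 0, "grip": -1}, {"x": 0, "y": -0.1, "z": 0, "turn": 0, "grip": -1}, {"x": 0, "y": 0, "z": -0.15, "turn": 0, "grip": -1}, {"x": 0, "y": 0.3, "z": 0, "turn": 0, "grip": -1}, {"x": 0, "y": 0.3, "z": 0, "turn": 0, "grip": -1}, {"x": 0, "y": 0, "z": 0.1, "turn": 0, "grip": -1}, {"x": 0, "y": 0, "z": 0.04, "turn": 0, "grip": -1}, {"x": 0, "y": 0, "z": 0.01, "turn": 0, "grip": -1}, {"x": 0, "y": 0, "z": 0, "turn": 0, "grip": -1}, {"x": 0, "y": -0.1, "z": 0, "turn": 0, "grip": -1}, {"x": 0, "y": -0.1, "z": 0, "turn": 0, "grip": -1}]}}

```text
clock: 22.82
ee_pos: [0.4933, 0.0273, 0.0555]
eef_rot: [0.41, -3.115, -0.0]
ft_force: [-1.8, 1.8, 5.2]
opening: 0.0007
grasp_force: 3.0
```

```bash
cat >> dial.py <<'E'
def cen(a,w=None):
    d=np.clip(150-a.astype(float),0,None).sum(0); d[:90]=0; d[525:]=0
    k=d.argmax(); sl=slice(k-9,k+10); return (np.arange(len(d))[sl]*d[sl]).sum()/d[sl].sum(), d[k]
r=cv2.GaussianBlur(r,(1,1),0)
z,p=cen(r[96:103]),cen(r[112:130]); print("zero col",z,"pointer col",p,"remaining mm",(p[0]-z[0])*.2*5/4.88)
E
python3 dial.py w7
```

```text
pos [0.4934 0.0271 0.0555] head -165.02 tilt -1.0 f [-2.02  0.37  5.95] open 0.0003 t 22.875
units [ 0.   -0.08  0.01] turn -0.0
zero col (np.float64(231.99308257674016), np.float64(445.0)) pointer col (np.float64(317.0242049351173), np.float64(1138.0)) remaining mm 17.424410319339586
```

Emit:
{"api": "jog_arm", "payload": {"deltas": [{"x": 0, "y": -0.1, "z": 0, "turn": 0, "grip": -1}, {"x": 0, "y": -0.1, "z": 0, "turn": 0, "grip": -1}, {"x": 0, "y": -0.1, "z": 0, "turn": 0, "grip": -1}, {"x": 0, "y": -0.1, "z": 0, "turn": 0, "grip": -1}, {"x": 0, "y": 0, "z": -0.15, "turn": 0, "grip": -1}, {"x": 0, "y": 0.3, "z": 0, "turn": 0, "grip": -1}, {"x": 0, "y": 0.3, "z": 0, "turn": 0, "grip": -1}, {"x": 0, "y": 0, "z": 0.1, "turn": 0, "grip": -1}, {"x": 0, "y": 0, "z": 0.04, "turn": 0, "grip": -1}, {"x": 0, "y": 0, "z": 0.01, "turn": 0, "grip": -1}, {"x": 0, "y": -0.1, "z": 0, "turn": 0, "grip": -1}, {"x": 0, "y": -0.1, "z": 0, "turn": 0, "grip": -1}]}}

```text
clock: 24.38
ee_pos: [0.4933, 0.0273, 0.0555]
eef_rot: [0.41, -3.115, -0.0]
ft_force: [-1.5, 1.6, 5.8]
opening: 0.0004
grasp_force: 3.0
```

Emit:
{"api": "jog_arm", "payload": {"deltas": [{"x": 0, "y": -0.1, "z": 0, "turn": 0, "grip": -1}, {"x": 0, "y": -0.1, "z": 0, "turn": 0, "grip": -1}, {"x": 0, "y": -0.1, "z": 0, "turn": 0, "grip": -1}, {"x": 0, "y": -0.1, "z": 0, "turn": 0, "grip": -1}]}}

```text
clock: 24.88
ee_pos: [0.4955, 0.0195, 0.0555]
eef_rot: [-0.41, 3.115, 0.0]
ft_force: [-0.9, 1.9, 4.9]
opening: 0.0003
grasp_force: 2.5
```

```bash
python3 dial.py w8
```

```text
pos [0.4955 0.0194 0.0555] head -165.02 tilt -1.0 f [-1.47  1.35  5.66] open 0.0004 t 24.925
units [0.   0.32 0.01] turn -0.0
zero col (np.float64(293.25984911986586), np.float64(453.0)) pointer col (np.float64(317.7017389112903), np.float64(1145.0)) remaining mm 5.00858397365255
```

Emit:
{"api": "jog_arm", "payload": {"deltas": [{"x": 0, "y": 0, "z": -0.15, "turn": 0, "grip": -1}, {"x": 0, "y": 0.3, "z": 0, "turn": 0, "grip": -1}, {"x": 0, "y": 0.2, "z": 0, "turn": 0, "grip": -1}, {"x": 0, "y": 0, "z": 0.1, "turn": 0, "grip": -1}, {"x": 0, "y": 0, "z": 0.04, "turn": 0, "grip": -1}, {"x": 0, "y": 0, "z": 0.01, "turn": 0, "grip": -1}, {"x": 0, "y": -0.1, "z": 0, "turn": 0, "grip": -1}, {"x": 0, "y": -0.1, "z": 0, "turn": 0, "grip": -1}, {"x": 0, "y": -0.1, "z": 0, "turn": 0, "grip": -1}, {"x": 0, "y": -0.1, "z": 0, "turn": 0, "grip": -1}, {"x": 0, "y": 0, "z": 0, "turn": 0, "grip": -1}]}}

```text
clock: 26.3
ee_pos: [0.495, 0.0214, 0.0555]
eef_rot: [-0.41, 3.115, -0.0]
ft_force: [-0.7, 0.6, 5.9]
opening: 0.0004
grasp_force: 2.8
```

```bash
python3 dial.py w9
```

```text
pos [0.495  0.0214 0.0555] head -165.02 tilt -1.0 f [-1.15  0.35  6.01] open -0.0001 t 26.35
units [0.   0.21 0.01] turn -0.0
zero col (np.float64(318.3419983753046), np.float64(462.0)) pointer col (np.float64(317.1052826691381), np.float64(1152.0)) remaining mm -0.25342534962429003
```

Emit:
{"api": "jog_arm", "payload": {"deltas": [{"x": 0, "y": 0, "z": -0.1, "turn": 0, "grip": -1}, {"x": 0, "y": 0, "z": -0.6, "turn": 0, "grip": -1}, {"x": 0, "y": 0, "z": -1, "turn": 0, "grip": -1}, {"x": 0, "y": 0, "z": -1, "turn": 0, "grip": -1}, {"x": 0, "y": 0, "z": 0, "turn": 0, "grip": -1}, {"x": 0, "y": 0, "z": 0, "turn": 0, "grip": -1}, {"x": 0, "y": 0, "z": 0, "turn": 0, "grip": -1}]}}

```text
clock: 27.22
ee_pos: [0.4943, 0.0215, 0.1086]
eef_rot: [0.41, -3.114, -0.0]
ft_force: [0.3, 0.4, 0.2]
opening: 0.0006
grasp_force: 0.0
```

```bash
python3 dial.py w10; python3 - <<'E'
from h import *
im,d,W=pts("scene"); a=cv2.resize(im[150:290,200:340,::-1],(400,400))
b=cv2.resize(cv2.imread("pics/w10_r.png")[:, 200:400],(400,400)); cv2.imwrite("pics/fin.png",np.hstack([a,b]))
E
```

```text
pos [0.4944 0.0215 0.1087] head -165.01 tilt -1.0 f [ 0.45 -0.45  0.03] open 0.0006 t 27.275
units [-0.03  0.2   2.67] turn -0.0
zero col (np.float64(317.63740259740257), np.float64(358.0)) pointer col (np.float64(316.9599004238714), np.float64(1116.0)) remaining mm -0.13883241260885149
```

View pics/fin.png

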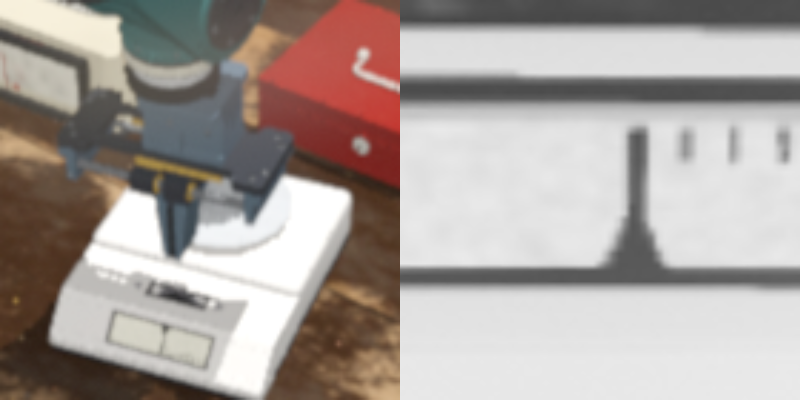

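The zero line stands right at the pointer tip (right half, x ≈ 637), and the finger is clear of the scale. Handing in.

```bash
python3 -c "
from station import workorder
print(workorder.hand_in())"
```

```text
the job is handed in; nothing more can be done
None
```

The scale is tared: the cup stands let go on the plate, within about 2 mm of its centre, the zero line measures about 0.1 mm from the pointer, the highest push I read on the wheel was about 6 N, and the job is handed in (no verdict returned).

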